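# Start up the wet grinding bench from its recessed switch pods

## Task

Start up the wet grinding bench: take the push rod from its wooden stand and with it press the spring keys deep in the switch pods' holes fully down, one at a time and in this order (after a slip, start the order over): round pod (extraction), square pod (water), then three-armed pod (grinder), whose metal shutter you slide fully open along the long arm to bare the hole. Then put the rod back upright in its stand, fully down. Never press the key of the long oblong pod, and leave the bottle, the jar and the bowl standing where they are.

Things in the scene. Friction and masses are not known exactly. Their poses are not given: they have to be found in the camera images.
- round_pod: Grey plastic switch pod fixed to the bench, 45 mm high, a round drum 68 mm across. An 18 mm round hole down its middle, too small for fingers, holds a black spring key. Origin: centre of the underside, on the hole's axis, z up.
- square_pod: Grey plastic switch pod fixed to the bench, 45 mm high, square, 64 x 64 mm. An 18 mm round hole down its middle, too small for fingers, holds a black spring key. Origin: centre of the underside, on the hole's axis, z up.
- three_arm_pod: Grey plastic switch pod fixed to the bench, 45 mm high, Y-shaped: three 28 mm wide arms, one reaching 68 mm from the hole's axis, two 46 mm. An 18 mm round hole down its middle, too small for fingers, holds a black spring key. An aluminium shutter plate on top covers the hole at the start. Origin: centre of the underside, on the hole's axis, z up, x along the long arm (the way the shutter opens).
- long_pod: Grey plastic switch pod fixed to the bench, 45 mm high, an oblong bar 110 x 44 mm. An 18 mm round hole down its middle, too small for fingers, holds a black spring key. Its key must not be pressed. Origin: centre of the underside, on the hole's axis, z up, x along its length.
- round_pod_key (a joint): Spring key, 16 mm across, in the round pod: 0 = up (its top 20 mm below the rim, 25 mm above the bench), 0.008 m = fully in (top 17 mm above the bench). About 1.5 N starts it, 5 N holds it fully in; let go, it springs back up.
- square_pod_key (a joint): Spring key, 16 mm across, in the square pod: 0 = up (its top 20 mm below the rim, 25 mm above the bench), 0.008 m = fully in (top 17 mm above the bench). About 1.5 N starts it, 5 N holds it fully in; let go, it springs back up.
- three_arm_pod_key (a joint): Spring key, 16 mm across, in the three-armed pod: 0 = up (its top 20 mm below the rim, 25 mm above the bench), 0.008 m = fully in (top 17 mm above the bench). About 1.5 N starts it, 5 N holds it fully in; let go, it springs back up.
- long_pod_key (a joint): Spring key, 16 mm across, in the oblong pod: 0 = up (its top 20 mm below the rim, 25 mm above the bench), 0.008 m = fully in (top 17 mm above the bench). About 1.5 N starts it, 5 N holds it fully in; let go, it springs back up. Must stay up.
- shutter (a joint): How far the shutter on the three-armed pod has slid along the long arm (pod's +x): 0 = closed, 0.040 m = fully open, at its stop. It stays where it is left; about 1.5 N pushes it.
- shutter_knob (a point): Top centre of the shutter's upright knob, a 14 mm thick, 23 mm high peg in the middle of the 44 x 22 x 5 mm aluminium plate; top 74 mm above the bench. With the shutter closed the knob stands over the hole. Push it sideways.
- stand: Fixed wooden stand for the rod, a block 56 x 56 x 70 mm high with a 17 mm upright hole right through its middle. Origin: centre of the underside, z up.
- rod: Push rod, 140 mm long, in the stand at the start: a 10 mm thick, 60 mm long steel rod, above it a 36 x 6 mm steel collar and a square wooden handle 24 x 24 x 74 mm. Origin: middle of the rod's lower tip, z up along the handle, x and y square to the handle's sides. Fully down, the collar lies on the stand and the tip is 10 mm above the bench.
- rod_grip (a point): Point on the rod's axis in the handle, 108 mm from the tip: where to grip it.
- rod_collar (a point): Centre of the underside of the rod's collar, 60 mm from the tip.
- bottle: Bystander: clear plastic bottle, 64 mm across, 190 mm high, loose. Origin: centre of the underside.
- jar: Bystander: amber glass jar with a steel lid, 72 mm across, 110 mm high, loose. Origin: centre of the underside.
- bowl: Bystander: brown bowl, 110 mm across, 45 mm high, loose. Origin: centre of the underside.

How it is judged:
By the outcome, as a careful person would: the job done as asked, in the order asked, and still so for the second after the job is handed in, with the robot touching nothing.
It also fails if it takes over 64 s, if anything falls off the work surface, if the arm or the gripper's body presses on something with over 40 N, if the wrist force passes 120 N, or if a joint passes its speed limit or range.

## Robot

A 6-joint arm with a two-finger parallel gripper is mounted at the origin on the work surface. World frame = base frame: x ahead of the robot, y to its left, z up, the work surface at z = 0. Lengths are in m, angles in rad, forces in N, time in s.
With the tool pointing down it reaches from about 0.325 to 0.875 m from the base axis. Payload 4.4 kg.
Tool frame: the origin (TCP) lies midway between the tips of the shut fingers; the grasp point (between the pads) lies 19 mm behind it; x points along the fingers, y is the direction in which the jaws open and shut, and the axes are right-handed (so a half turn about x gives the same grasp; the last joint's range is limited). The gripper opens to 85 mm and grips with 20 to 120 N. Pads are 22 mm wide; open, the fingers measure 114 mm over their backs; the gripper's body (76 mm by 85 mm) begins 54 mm behind the grasp point. The pads swing forward as they close: fully open they stand 13 mm farther back than shut.
Start: joints at [-0.15, 0.207, 1.542, -0, 1.393, -0.15], TCP at [0.575, -0, 0.209] pointing down, gripper open.
Joint ranges: [-2.73, 2.73], [-0.86, 2.22], [0.23, 2.46], [-1.11, 4.25], [0.08, 2.63], [-2.82, 2.82]. Speed limits (rad/s): [2.79, 2.79, 3.14, 3.14, 3.14, 3.14].

## Interface

Orientations are given as a rotation vector (axis times angle).
In Python, from plant import reach, movel, goto_joints, command_gripper, pause, ik, sense, capture, MotionError, job_done gives the robot as it stands. Calls block until the motion is done:
- reach(position, orientation): joint-space move of the TCP to a pose.
- movel(position, speed=0.15, frame=None, max_force=None): straight line of the TCP; frame=None keeps the orientation; speed is the mean speed in m/s. With max_force (N) it stops when the force on the tool has changed by that much, and returns True; else False.
- goto_joints(angles): joint-space move.
- command_gripper(opening): finger opening in m; the grip force is fixed at half the most; returns when the fingers have stopped.
- pause(seconds).
- ik(position, orientation): joint angles nearest the present ones, or None.
- sense(): the state.
- capture(name): name is "scene" or "side" or "wrist"; returns a dict with "image" (420x560x3 uint8, blue, green, red), "depth" (420x560 float32, m along the optical axis (not along the pixel's ray), 0 where there is no reading), "K" (3x3 intrinsics, pixels), "extrinsics" (4x4, takes a point from camera to world coordinates); the wrist camera has in their place "tool_from_camera" (4x4, takes a point from camera to tool coordinates, whose origin is the TCP and whose axes are the tool frame's). Camera axes: x right, y up, looking along -z (the intrinsics and any distortion apply to the point x, -y, -z); pixel columns grow to the right and rows downward; lengths in m; the calibration is good to about 2 mm. The wrist camera is an equidistant fisheye: a pixel r from the principal point sees the ray r / f radians off the axis. A picture is of the moment at which its call begins: read the wrist's pose just before it.
A pose or a line that the arm cannot do raises MotionError and nothing moves.
- job_done(): hands the job in, once; it reports no verdict.
The state is a dict: "clock": time; "joint_positions": joint angles; "qvel": joint speeds; "joint_efforts": joint torques, N m; "position": TCP position; "tool_rot": TCP orientation; "force": force on the tool from outside, world axes, zero at the start; "wrist_torque": the same for the moment, N m; "grip_width": finger opening in m.
Only numpy, scipy, OpenCV 4.12 (cv2) and the standard library are available. Lean on these libraries where they do the work, as an engineer would, in place of code of your own. Each camera call takes 0.05 s, during which the arm holds its last target. There are 200 camera calls.

## Working session

There is one attempt and no reset: what is moved stays moved. The work goes in short steps, each a Python script; the robot and the scene stay as the last script left them, time stands still between calls to the robot, and variables do not carry over. Pictures are saved under pics/ and viewed, about 8 in all and at most 12, crops included, and the job is handed in when it is done.

```bash
ls; mkdir -p pics
python3 - <<'E'
from plant import *
import cv2,numpy as np,pickle
s=sense();print(s)
d={}
for n in("scene","side","wrist"):
    c=capture(n);d[n]=c;c['state']=s
    print(n,c['image'].shape,c['K'].tolist(),{k:v.tolist() for k,v in c.items() if k in('extrinsics','tool_from_camera')}, (c['depth']>0).mean())
pickle.dump(d,open('d0.pkl','wb'))
a=np.hstack([d['scene']['image'],d['side']['image']])
cv2.imwrite('pics/a.png',d['scene']['image']);cv2.imwrite('pics/b.png',d['side']['image']);cv2.imwrite('pics/c.png',d['wrist']['image'])
E
```

```text
pics
{'clock': 0.0, 'joint_positions': array([-1.50482560e-01,  2.07451884e-01,  1.54297703e+00, -4.69509864e-06,
        1.39351128e+00, -1.50487014e-01]), 'qvel': array([ 0.00125713, -0.00024586,  0.00142978,  0.00026126, -0.00225714,
       -0.00029405]), 'joint_efforts': array([ 4.44781954e-04, -3.83034396e+01, -2.91594708e+01, -2.26178481e-04,
        1.06274080e-02,  5.83859855e-05]), 'position': array([5.74175539e-01, 1.22141796e-04, 2.07396791e-01]), 'tool_rot': array([ 1.20835291,  1.21116752, -1.21074097]), 'force': array([0.09551871, 0.39029641, 0.71091323]), 'wrist_torque': array([ 0.04087208, -0.01889642,  0.04392925]), 'grip_width': 0.08575073591195531}
scene (420, 560, 3) [[438.4718318130724, 0.0, 281.2204741675608], [0.0, 438.4718318130724, 204.3954764581609], [0.0, 0.0, 1.0]] {'extrinsics': [[-0.34345203273697766, -0.70772792553122, 0.6173830938988482, 1.1555622327059412], [0.9391353126000116, -0.2644722610569078, 0.21926989706552258, 0.26999097532928173], [0.008097273400111167, 0.6551149567478387, 0.7554858222420596, 0.8525163273574151], [0.0, 0.0, 0.0, 1.0]]} 0.996
[... 221 characters left out ...]
6, 0.16173498907694264], [-0.4972843117135097, 0.5743067960608401, -0.6502922553144497, -0.6653037342862068], [-0.011800094798896574, 0.7449941677908879, 0.6669666016528107, 0.8075646478340177], [0.0, 0.0, 0.0, 1.0]]} 0.9960416666666667
wrist (420, 560, 3) [[325.19226210127806, 0.0, 284.5991469702929], [0.0, 325.19226210127806, 211.5411681585296], [0.0, 0.0, 1.0]] {'tool_from_camera': [[-0.00023993524903565049, 0.2747336773875219, -0.9615203320472243, -0.16602501083539917], [0.9999995921912002, 0.0009030754300483534, 8.49704618328119e-06, -0.00038384364601395937], [0.0008706598121086815, -0.9615199378920312, -0.2747337820283389, -0.07023366115935509], [0.0, 0.0, 0.0, 1.0]]} 0.990437925170068
```

View pics/a.png

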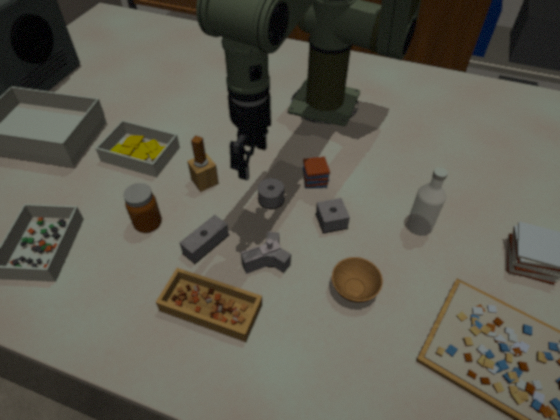

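View pics/b.png

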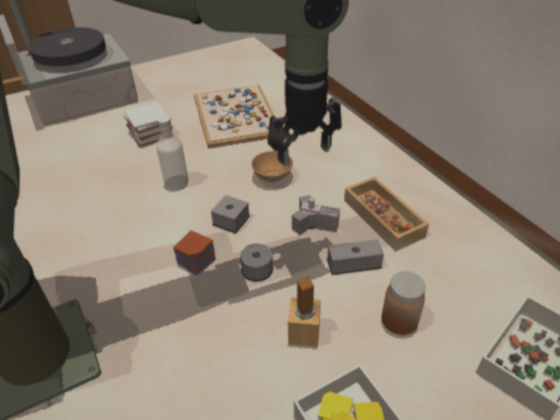

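View pics/c.png

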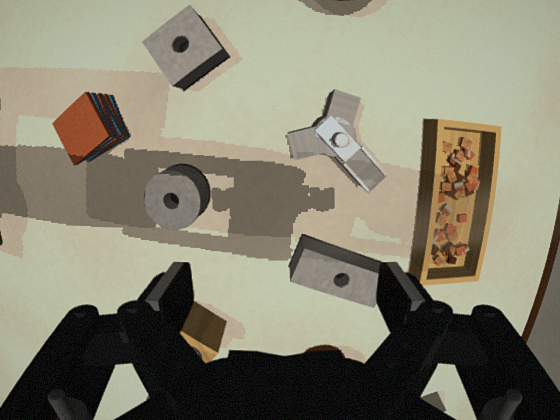

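```bash
cat > h.py <<'E'
from plant import *
import cv2,numpy as np,pickle
from scipy.spatial.transform import Rotation as R
def T_of(c):
    if 'extrinsics' in c: return c['extrinsics']
    T=np.eye(4);T[:3,:3]=R.from_rotvec(c['state']['tool_rot']).as_matrix();T[:3,3]=c['state']['position']
    return T@c['tool_from_camera']
def rays(c,uv):
    uv=np.atleast_2d(np.asarray(uv,float));K=c['K']
    x=(uv[:,0]-K[0,2])/K[0,0];y=(uv[:,1]-K[1,2])/K[1,1]
    if 'extrinsics' in c: d=np.c_[x,-y,-np.ones_like(x)]
    else:
        r=np.hypot(x,y)+1e-12;d=np.c_[np.sin(r)*x/r,-np.sin(r)*y/r,-np.cos(r)]
    T=T_of(c);return T[:3,3],d@T[:3,:3].T,d
def onplane(c,uv,z):
    o,d,_=rays(c,uv);return o+d*((z-o[2])/d[:,2])[:,None]
def cloud(c):
    v,u=np.mgrid[0:420,0:560];uv=np.c_[u.ravel(),v.ravel()]
    o,d,dc=rays(c,uv);t=c['depth'].ravel()/-dc[:,2]
    P=o+d*t[:,None];P[c['depth'].ravel()==0]=np.nan
    return P.reshape(420,560,3)
def tri(c1,p1,c2,p2):
    o1,d1,_=rays(c1,p1);o2,d2,_=rays(c2,p2);d1=d1[0];d2=d2[0]
    s=np.linalg.lstsq(np.c_[d1,-d2],o2-o1,rcond=None)[0]
    a=o1+s[0]*d1;b=o2+s[1]*d2;return (a+b)/2,np.linalg.norm(a-b)
def shot(n):
    s=sense();c=capture(n);c['state']=s;return c
def down(yaw): # tool x down, jaw (tool y) at yaw in world xy
    y=np.array([np.cos(yaw),np.sin(yaw),0]);x=np.array([0,0,-1.]);return R.from_matrix(np.c_[x,y,np.cross(x,y)]).as_rotvec()
E
python3 - <<'E'
from h import *
np.set_printoptions(precision=4,suppress=True)
d=pickle.load(open('d0.pkl','rb'));w=d['wrist']
print('tool R',R.from_rotvec(w['state']['tool_rot']).as_matrix())
for n,uv in dict(round=(171,201),square=(181,44),long=(341,280)).items():
    g=cv2.cvtColor(w['image'],cv2.COLOR_BGR2GRAY);u,v=uv
    m=np.zeros_like(g);cv2.circle(m,uv,12,255,-1);m&=(g<75).astype(np.uint8)*255
    vv,uu=np.nonzero(m);print(n,uu.mean(),vv.mean(),len(uu),uu.min(),uu.max(),vv.min(),vv.max(),onplane(w,(uu.mean(),vv.mean()),.045))
for n in d:
    P=cloud(d[n]);im=d[n]['image'];d[n]['P']=P
    if n!='wrist':
        hsv=cv2.cvtColor(im,cv2.COLOR_BGR2HSV)
        r=(slice(130,192),slice(180,222)) if n=='scene' else (slice(270,350),slice(280,330))
        Q=P[r].reshape(-1,3);hh=hsv[r].reshape(-1,3)
        for lo,hi in((.06,.0745),(.078,.084),(.09,.14),(.145,.16)):
            k=(Q[:,2]>lo)&(Q[:,2]<hi)&(hh[:,1]>60)
            q=Q[k]
            if len(q)>4: print(n,lo,len(q),np.median(q,0),cv2.minAreaRect((q[:,:2]*1000).astype(np.float32)))
    # knob & pod tops
    k=(P[...,2]>.04)&(P[...,2]<.085)&(abs(P[...,0]-.62)<.2)&(abs(P[...,1])<.2)
    H=np.zeros((400,400),np.uint8)
P=d['wrist']['P']
for uv in((340,138),(171,185),(325,120),(200,50)): print(uv,P[uv[1],uv[0]])
s=cv2.resize(d['scene']['image'][125:285,175:365],None,fx=3,fy=3,interpolation=2)
t=cv2.resize(d['side']['image'][185:350,205:395],None,fx=3,fy=3,interpolation=2)
cv2.imwrite('pics/d.png',np.hstack([cv2.resize(d['scene']['image'][125:195,170:230],(400,467),interpolation=2),cv2.resize(d['side']['image'][270:350,275:335],(400,533),interpolation=2)[:467]]))
E
```

```text
tool R [[-0.0023  1.      0.    ]
 [ 0.0003  0.     -1.    ]
 [-1.     -0.0023 -0.0003]]
round 170.7835051546392 200.30927835051546 194 163 178 193 208 [[ 0.4499 -0.0107  0.045 ]]
square 180.30392156862746 43.8921568627451 204 173 188 36 52 [[0.4662 0.1561 0.045 ]]
long 340.9808917197452 279.28025477707007 157 334 348 273 286 [[ 0.638  -0.1042  0.045 ]]
scene 0.06 269 [ 0.4668 -0.1875  0.0697] ((455.9791564941406, -196.06204223632812), (59.808616638183594, 57.47038650512695), 53.65834426879883)
scene 0.078 11 [ 0.4652 -0.1936  0.0819] ((460.22149658203125, -192.65435791015625), (11.696016311645508, 31.09210968017578), 44.020381927490234)
scene 0.09 176 [ 0.465  -0.1923  0.1146] ((462.59954833984375, -194.34576416015625), (16.713228225708008, 29.12665367126465), 34.82110595703125)
scene 0.145 71 [ 0.458  -0.198   0.1496] ((455.908203125, -197.83670043945312), (23.343517303466797, 24.341650009155273), 81.72351837158203)
side 0.06 546 [ 0.4451 -0.2134  0.0698] ((452.92303466796875, -203.4899139404297), (58.39286422729492, 56.0749626159668), 54.27334976196289)
side 0.078 23 [ 0.4476 -0.2153  0.0819] ((450.2433776855469, -208.848876953125), (18.384580612182617, 33.212799072265625), 64.81656646728516)
side 0.09 298 [ 0.4461 -0.2149  0.1163] ((448.19537353515625, -211.01295471191406), (15.725232124328613, 29.35666847229004), 47.263893127441406)
side 0.145 168 [ 0.4517 -0.2063  0.1494] ((452.65631103515625, -204.3450469970703), (25.30670166015625, 24.837203979492188), 85.99026489257812)
(340, 138) [0.6246 0.0554 0.0741]
(171, 185) [0.4515 0.0062 0.0448]
(325, 120) [0.6134 0.0719 0.0493]
(200, 50) [0.4876 0.1473 0.0448]
```

View pics/d.png

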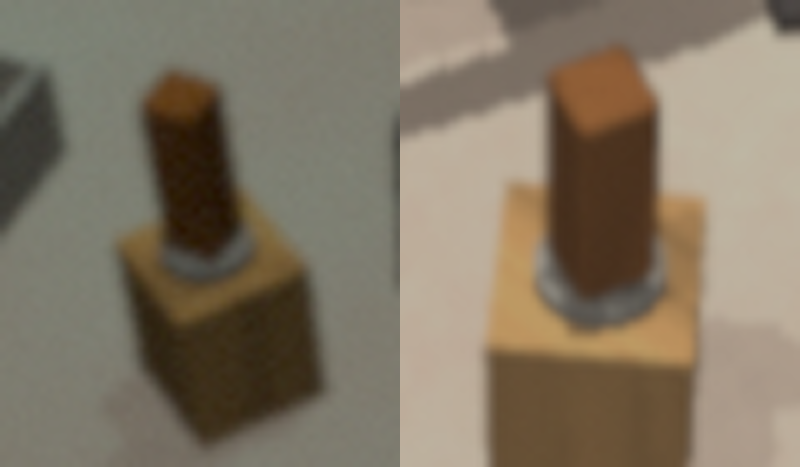

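Run:
```python
from h import *
np.set_printoptions(precision=4,suppress=True)
d=pickle.load(open('d0.pkl','rb'))
P=cloud(d['wrist']);z=P[...,2];near=np.hypot(P[...,0]-.6246,P[...,1]-.0554)<.075
q=P[near&(z>.0475)&(z<.052)];print('plate',len(q),q.mean(0),cv2.minAreaRect((q[:,:2]*1000).astype(np.float32)))
q=P[near&(z>.071)&(z<.077)];print('knob',len(q),q.mean(0),np.ptp(q,0))
q=P[near&(z>.042)&(z<.047)];r=q[:,:2]-[.6246,.0554];rr=np.hypot(*r.T);far=r[rr>.055];print('long arm dir',len(far),np.degrees(np.arctan2(*far.mean(0)[::-1])),rr.max())
for n in('scene','side'):
    P=cloud(d[n])
    for nm,uv,h in(('bottle',[(425,210),(172,160)],.19),('jar',[(143,205),(404,300)],.11),('bowl',[(357,280),(272,165)],.045)):
        u,v=uv[n=='side'];Q=P[v-40:v+40,u-40:u+40].reshape(-1,3);Q=Q[Q[:,2]>.02];
        c=P[v,u];Q=Q[np.hypot(*(Q-c)[:,:2].T)<.08];print(n,nm,Q[:,:2].min(0),Q[:,:2].max(0),Q[:,2].max())
```

```text
plate 817 [0.6335 0.0461 0.0506] ((627.5095825195312, 37.888832092285156), (78.90677642822266, 97.2596206665039), 23.59387969970703)
knob 175 [0.6258 0.0538 0.0744] [0.013  0.014  0.0051]
long arm dir 240 -46.156189138667784 0.06886605304447048
scene bottle [0.3913 0.3347] [0.4417 0.3972] 0.1935972936737166
scene jar [ 0.5997 -0.2966] [ 0.6672 -0.2289] 0.11431111359866475
scene bowl [0.5788 0.2041] [0.6885 0.3122] 0.048936848383216325
side bottle [0.3727 0.326 ] [0.4365 0.376 ] 0.1917157821992881
side jar [ 0.5912 -0.3088] [ 0.6592 -0.24  ] 0.1139791340185895
side bowl [0.5789 0.2003] [0.6866 0.3076] 0.047892091150649074
```

Run:
```python
from h import *
np.set_printoptions(precision=4,suppress=True)
phi=np.radians(-46);u=np.array([np.cos(phi),np.sin(phi),0])
k=np.array([.6258,.0538,0])
reach(k-.045*u+[0,0,.15],down(phi+np.pi/2)); command_gripper(0)
w=shot('wrist');pickle.dump(w,open('w1.pkl','wb'));cv2.imwrite('pics/e.png',w['image'])
print(w['state']['position'],w['state']['clock'])
P=cloud(w);z=P[...,2];near=np.hypot(P[...,0]-.6258,P[...,1]-.0538)<.075
q=P[near&(z>.072)&(z<.077)];kn=q.mean(0);print('knob',len(q),kn,np.ptp(q,0))
q=P[near&(z>.0425)&(z<.0475)];r=q[:,:2]-kn[:2];rr=np.hypot(*r.T);a=np.degrees(np.arctan2(r[:,1],r[:,0]));
f=rr>.05;b=a[f];print(b.min(),b.max(),np.median(b),f.sum(),rr.max())
```

```text
[0.5945 0.0862 0.15  ] 1.5583<stdin>:9: RuntimeWarning: Mean of empty slice.
  ret = um.true_divide(
Traceback (most recent call last):
ValueError: zero-size array to reduction operation maximum which has no identity
```

View pics/e.png

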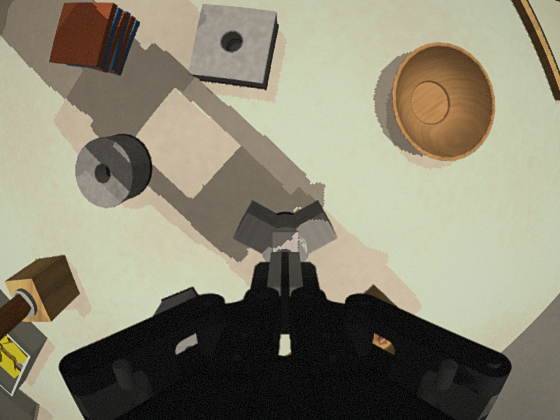

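Run:
```python
from h import *
np.set_printoptions(precision=4,suppress=True)
d=pickle.load(open('d0.pkl','rb'));w0=d['wrist'];w=pickle.load(open('w1.pkl','rb'))
def hole(c,uv):
    g=cv2.cvtColor(c['image'],cv2.COLOR_BGR2GRAY);m=np.zeros_like(g);cv2.circle(m,uv,13,255,-1);m&=(g<75).astype(np.uint8)*255
    v,u=np.nonzero(m);return u.mean(),v.mean()
for n,a,b in(('round',(171,201),(102,172)),('square',(181,44),(232,41))):
    a=hole(w0,a);b=hole(w,b);print(n,a,b,tri(w0,a,w,b),onplane(w,b,.045))
phi=np.radians(-46);u=np.array([np.cos(phi),np.sin(phi),0]);k=np.array([.6258,.0538,.058])
movel(k-.036*u,speed=.12)
f0=sense()['force']
print(movel(k+.036*u,speed=.05,max_force=12))
s=sense();print((s['position']-k)@u,s['position'],s['force']-f0,s['clock'])
p=s['position'];movel(p-.008*u,speed=.05)
print(sense()['force']-f0)
movel(p-.05*u+[0,0,.09],speed=.15)
reach(k-.11*u+[0,0,.14],down(phi+np.pi/2))
w=shot('wrist');pickle.dump(w,open('w2.pkl','wb'));cv2.imwrite('pics/f.png',w['image']);print(sense()['clock'])
```

```text
round (np.float64(170.7835051546392), np.float64(200.30927835051546)) (np.float64(103.00738007380073), np.float64(171.98523985239854)) (array([ 0.4484, -0.0118,  0.0407]), np.float64(0.000246878425626078)) [[ 0.45   -0.0094  0.045 ]]
square (np.float64(180.30392156862746), np.float64(43.8921568627451)) (np.float64(231.2914110429448), np.float64(41.217791411042946)) (array([0.4661, 0.1561, 0.045 ]), np.float64(0.00020068055725349775)) [[0.466 0.156 0.045]]
False
0.0356278251086752 [0.6506 0.0282 0.058 ] [ 0.2654 -0.5039  0.5922] 4.1167
[0.3133 0.775  0.1604]
5.8
```

View pics/f.png

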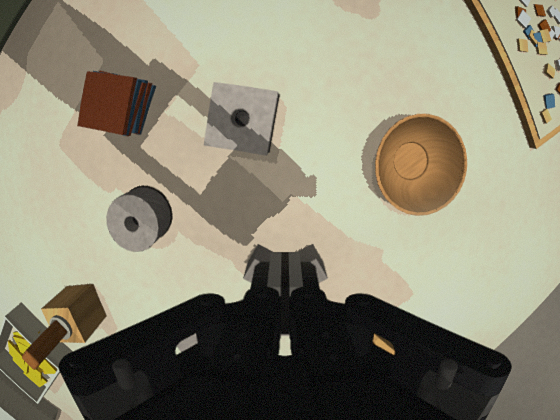

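Run:
```python
from h import *
np.set_printoptions(precision=4,suppress=True)
reach([.50,.16,.28],down(0)) 
ims=[]
for n,r in(('scene',(225,285,230,310)),('side',(185,245,280,360))):
    c=shot(n);pickle.dump(c,open(n+'2.pkl','wb'));P=cloud(c);z=P[...,2]
    q=P[(np.hypot(P[...,0]-.64,P[...,1]-.04)<.07)&(z>.065)&(z<.078)];print(n,len(q),q.mean(0),q.min(0),q.max(0))
    ims.append(cv2.resize(c['image'][r[0]:r[1],r[2]:r[3]],(400,300),interpolation=2))
c=shot('wrist');pickle.dump(c,open('w3.pkl','wb'))
cv2.imwrite('pics/g.png',np.vstack([np.hstack(ims),cv2.resize(c['image'],(400,300)).repeat(1,0) @ np.eye(3) if 0 else np.hstack([cv2.resize(c['image'],(400,300),interpolation=cv2.INTER_AREA),np.zeros((300,400,3),np.uint8)])]))
```

```text
scene 39 [0.6299 0.0573 0.0728] [0.6231 0.0503 0.0653] [0.6356 0.0635 0.0779]
side 34 [0.6245 0.0493 0.0713] [0.6187 0.044  0.0651] [0.6326 0.0582 0.0754]
```

View pics/g.png

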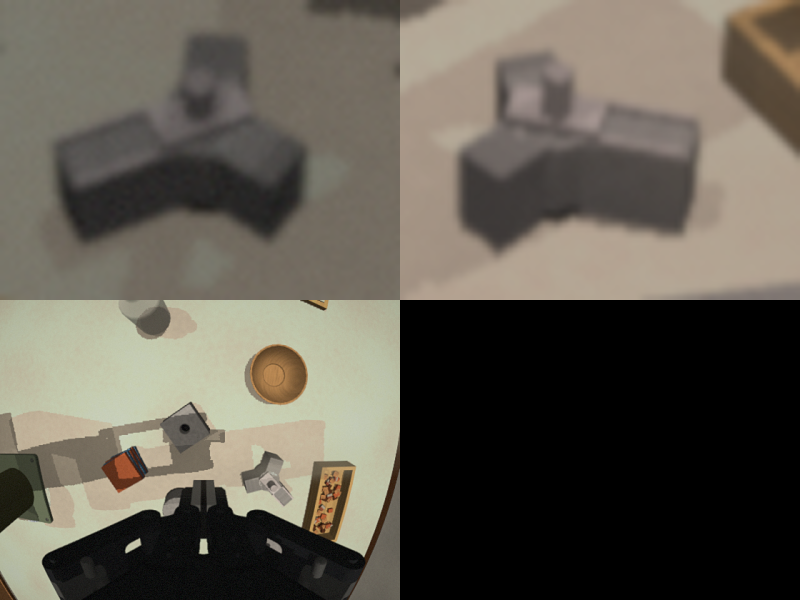

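Run:
```python
from h import *
np.set_printoptions(precision=4,suppress=True)
w=pickle.load(open('w3.pkl','rb'));s=w['state'];print(s['grip_width'],s['position'],s['tool_rot'],s['clock'])
P=cloud(w);Q=(P-s['position'])@R.from_rotvec(s['tool_rot']).as_matrix()
k=(abs(Q[...,1])<.05)&(Q[...,0]>-.06)&(Q[...,0]<.02)&(abs(Q[...,2])<.05)
q=Q[k]
for lo in np.arange(-.06,.01,.006):
    a=q[(q[:,0]>=lo)&(q[:,0]<lo+.006)]
    if len(a):print(round(lo,3),len(a),a.min(0),a.max(0))
w=pickle.load(open('w1.pkl','rb'));P=cloud(w)
print(P[236:262:4,288],P[246,300])
cv2.imwrite('pics/h.png',np.hstack([cv2.resize(x['image'][190:290,235:335],(400,400),interpolation=2) for x in (w,pickle.load(open('w2.pkl','rb')))]))
```

```text
-0.0002079435474400004 [0.4999 0.1593 0.2784] [ 1.2077  1.2107 -1.2117] 6.7083
-0.06 301 [-0.06   -0.0139 -0.0125] [-0.054  0.013  0.01 ]
-0.054 457 [-0.054  -0.014  -0.0123] [-0.048   0.0131 -0.0065]
-0.048 387 [-0.048  -0.0139 -0.0124] [-0.042   0.0133 -0.0064]
-0.042 372 [-0.042  -0.0139 -0.0121] [-0.036   0.0133 -0.0069]
-0.036 291 [-0.036  -0.014  -0.0123] [-0.03    0.0131 -0.0067]
-0.03 66 [-0.0299 -0.0109 -0.012 ] [-0.0268  0.0108 -0.0069]
[[0.6156 0.0686 0.0515]
 [0.6181 0.0661 0.0519]
 [0.6205 0.0636 0.0528]
 [0.6234 0.0607 0.0519]
 [0.5878 0.0955 0.1778]
 [0.5879 0.0954 0.1818]
 [0.5876 0.0956 0.187 ]] [0.6316 0.0677 0.0457]
```

View pics/h.png

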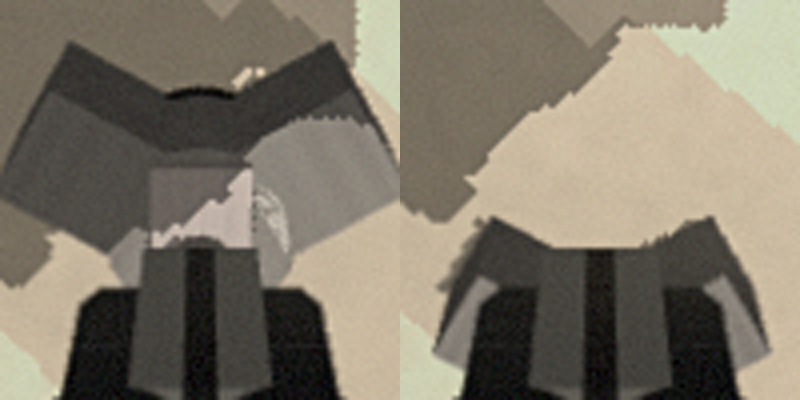

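Run:
```python
from h import *
np.set_printoptions(precision=4,suppress=True)
w=pickle.load(open('d0.pkl','rb'))['wrist'];s=w['state']
P=cloud(w);Q=(P-s['position'])@R.from_rotvec(s['tool_rot']).as_matrix()
q=Q[(abs(Q[...,1])<.07)&(Q[...,0]>-.07)&(Q[...,0]<.04)&(abs(Q[...,2])<.02)]
q=q[q[:,1]>0]
for lo in np.arange(-.07,.03,.006):
    a=q[(q[:,0]>=lo)&(q[:,0]<lo+.006)]
    if len(a):print(round(lo,3),len(a),a.min(0),a.max(0))
reach([.545,.12,.06],down(0))
try: print(movel([.545,.12,-.04],speed=.05,max_force=5))
except MotionError as e: print(e)
s=sense();print(s['position'],s['force'],s['clock'])
movel([.545,.12,.08],speed=.2)
```

```text
-0.07 393 [-0.07    0.0415 -0.0126] [-0.064   0.0561  0.0088]
-0.064 427 [-0.064   0.0417 -0.0125] [-0.058   0.0559  0.0106]
-0.058 401 [-0.058   0.0417 -0.0122] [-0.052   0.0563  0.0106]
-0.052 357 [-0.052   0.0417 -0.0123] [-0.046   0.0561  0.0107]
-0.046 271 [-0.046   0.0418 -0.012 ] [-0.04    0.0554  0.0104]
-0.04 90 [-0.04    0.0419 -0.011 ] [-0.0357  0.0477  0.0095]
True
[ 0.5448  0.12   -0.0226] [-1.6737 -0.308   5.8337] 9.1417
```

```bash
echo 'TIP=.0226  # real finger tips lie this far behind the reported TCP (touch test)' >> h.py
python3 - <<'E'
from h import *
np.set_printoptions(precision=4,suppress=True)
phi=np.radians(-46);u=np.array([np.cos(phi),np.sin(phi),0]);k=np.array([.6258,.0538,.058-TIP])
reach(k-.045*u+[0,0,.07],down(phi+np.pi/2))
movel(k-.036*u,speed=.12)
f0=sense()['force']
print(movel(k+.040*u,speed=.05,max_force=12))
s=sense();print((s['position']-k)@u,s['position'],s['force']-f0,s['clock'])
p=s['position'];movel(p-.010*u,speed=.08)
movel(p-.02*u+[0,0,.09],speed=.2)
reach([.50,.10,.25],down(0)); command_gripper(.085)
w=shot('wrist');pickle.dump(w,open('w4.pkl','wb'));P=cloud(w);z=P[...,2]
q=P[(np.hypot(P[...,0]-.64,P[...,1]-.04)<.07)&(z>.071)&(z<.078)];print(len(q),q.mean(0),(q.mean(0)-k)@u)
print(sense()['clock']);cv2.imwrite('pics/i.png',w['image'])
E
```

```text
True
0.019770803565689467 [0.6394 0.0395 0.0348] [-1.6503  0.7542  1.3841] 12.4333
103 [0.651  0.0279 0.0746] 0.03614183571849534
14.9583
```

View pics/i.png

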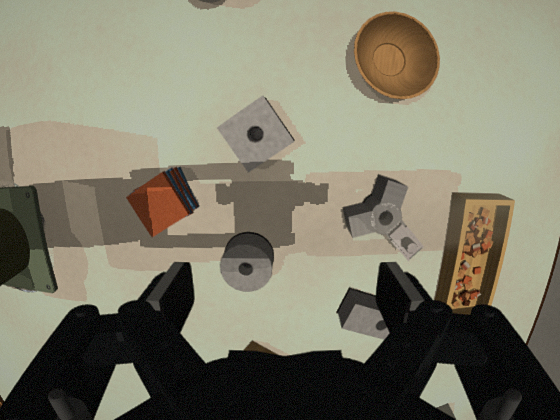

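Run:
```python
from h import *
np.set_printoptions(precision=4,suppress=True)
w=pickle.load(open('w4.pkl','rb'));g=cv2.cvtColor(w['image'],cv2.COLOR_BGR2GRAY)
def hole(c,uv,z=.045):
    g=cv2.cvtColor(c['image'],cv2.COLOR_BGR2GRAY);m=np.zeros_like(g);cv2.circle(m,uv,13,255,-1);m&=(g<75).astype(np.uint8)*255
    v,u=np.nonzero(m);return (u.mean(),v.mean(),len(u)),onplane(c,(u.mean(),v.mean()),z)
for uv in((245,268),(255,134),(387,217)): print(hole(w,uv))
cv2.imwrite('pics/x.png',w['image'])
reach([.454,-.28,.25],down(np.radians(-6)))
c=shot('wrist');pickle.dump(c,open('w5.pkl','wb'));P=cloud(c);z=P[...,2]
near=np.hypot(P[...,0]-.4545,P[...,1]+.2)<.06
for lo,hi in((.06,.0735),(.146,.156)):
    m=(near&(z>lo)&(z<hi)).astype(np.uint8);v,u=np.nonzero(m)
    q=P[m>0];pp=onplane(c,np.c_[u,v],.07 if lo<.1 else .15)[:,:2]*1000
    print(lo,len(u),u.mean(),v.mean(),np.median(q[:,2]),cv2.minAreaRect(pp.astype(np.float32)),cv2.minAreaRect((q[:,:2]*1000).astype(np.float32)))
cv2.imwrite('pics/j.png',c['image']);print(sense()['clock'])
```

```text
((np.float64(245.225), np.float64(266.55625), 160), array([[ 0.4498, -0.0082,  0.045 ]]))
((np.float64(254.86010362694302), np.float64(133.69430051813472), 193), array([[0.466 , 0.1561, 0.045 ]]))
((np.float64(385.4890510948905), np.float64(217.4817518248175), 137), array([[0.6242, 0.0565, 0.045 ]]))
0.06 1792 276.88392857142856 113.19754464285714 0.07069834248268272 ((453.628662109375, -200.2476806640625), (56.720027923583984, 56.953330993652344), 53.98782730102539) ((453.62274169921875, -200.19801330566406), (56.685306549072266, 56.94013214111328), 53.89324188232422)
0.146 826 273.7542372881356 113.29903147699758 0.1504433565135434 ((453.0266418457031, -202.0010528564453), (23.724403381347656, 23.41920280456543), 84.06717681884766) ((452.9440002441406, -201.91917419433594), (23.96308708190918, 23.6561279296875), 84.06671905517578)
16.4333
```

View pics/j.png

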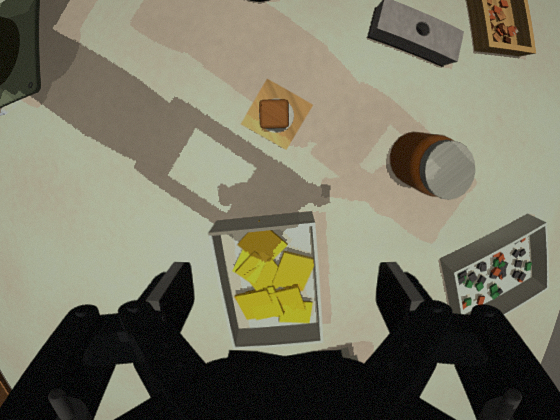

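Run:
```python
from h import *
np.set_printoptions(precision=4,suppress=True)
o=down(np.radians(-6));g=np.array([.4530,-.2020,.0764])
reach(g+[0,0,.13],o)
f0=sense()['force'];print(movel(g,speed=.15,max_force=15))
command_gripper(0);s=sense();print(s['grip_width'],s['position'],s['force']-f0)
movel(g+[0,0,.13],speed=.2);s=sense();print(s['grip_width'],s['position'],s['force']-f0)
# look straight down on round pod
u=np.array([np.sin(np.radians(-6)),-np.cos(np.radians(-6)),0])
for n,h in(('round',(.4499,-.0094)),('square',(.466,.156)),('three',(.6245,.0555))):
    reach(np.array([*h,.2064])+.10*u,o)
    c=shot('wrist');pickle.dump(c,open('p_%s.pkl'%n,'wb'))
    K=c['K'];T=T_of(c);p=np.linalg.inv(T)@[*h,.045,1];r=np.hypot(p[0],p[1]);th=np.arctan2(r,-p[2])
    uv=(int(K[0,2]+K[0,0]*th*p[0]/r),int(K[1,2]-K[1,1]*th*p[1]/r))
    gr=cv2.cvtColor(c['image'],cv2.COLOR_BGR2GRAY)
    m=np.zeros_like(gr);cv2.circle(m,uv,20,255,-1);m&=(gr<75).astype(np.uint8)*255
    cs,_=cv2.findContours(m,cv2.RETR_EXTERNAL,cv2.CHAIN_APPROX_NONE);ct=max(cs,key=cv2.contourArea)
    (x,y),rad=cv2.minEnclosingCircle(ct);M=cv2.moments(ct);xy=(M['m10']/M['m00'],M['m01']/M['m00'])
    print(n,uv,(x,y),rad,xy,onplane(c,[(x,y),xy],.045)[:,:2].tolist(),c['state']['grip_width'],sense()['clock'])
    x,y=uv;cr=c['image'][max(0,y-45):y+45,max(0,x-45):x+45];globals().setdefault('L',[]).append(cv2.resize(cr,(260,260),interpolation=2))
cv2.imwrite('pics/k.png',np.vstack([np.hstack(L),cv2.resize(c['image'],(780,585))[290:]]))
```

```text
False
0.023206054051988834 [ 0.4534 -0.2022  0.0768] [0.0426 0.5497 2.5115]
0.02350314049620305 [ 0.4519 -0.2013  0.2048] [-0.5378  0.0542 -2.4407]
round (287, 92) (287.21429443359375, 94.42857360839844) 8.957191467285156 (287.27985347985344, 94.4029304029304) [[0.4498024204331449, -0.011200366821085009], [0.449869209453119, -0.01118121558451798]] 0.02345802142012244 19.8
square (284, 90) (284.5635986328125, 90.46531677246094) 8.809043884277344 (284.67605633802816, 90.65727699530517) [[0.4659924349311406, 0.1560953746208038], [0.4660822555961996, 0.15589001573642242]] 0.023242947112837267 20.55
three (286, 91) (285.8333435058594, 90.83333587646484) 8.721075057983398 (285.876213592233, 90.61407766990291) [[0.6241437990476599, 0.05584262020798403], [0.6242095906856918, 0.05605918470560196]] 0.02339322197068313 21.375
```

View pics/k.png

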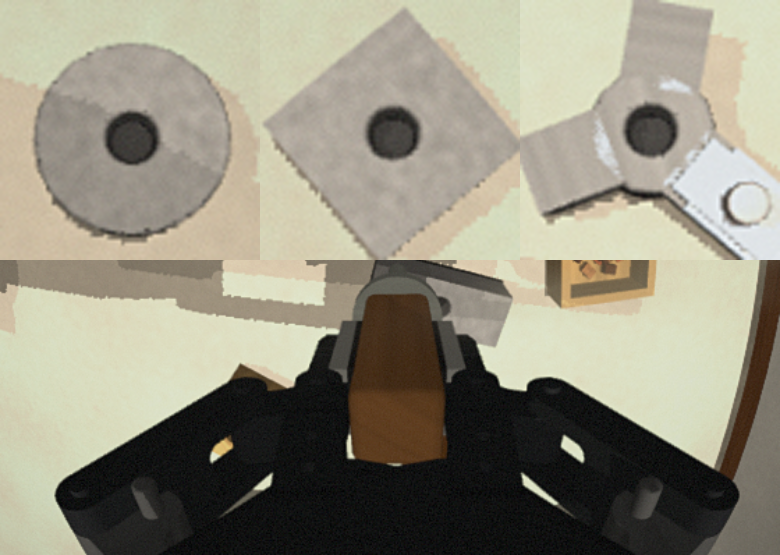

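```bash
cat >> h.py <<'E'
DZ=.0664 # TCP height above rod tip (negative: TCP above tip)
YAW=np.radians(-6)
def press(h):
    o=down(YAW);reach([*h,.085+DZ],o);pause(.15)
    f0=sense()['force'];p=sense()['position'];print('above',p,p[:2]-h)
    t=movel([*h,.032+DZ],speed=.08,max_force=6);s=sense();print('entry',t,s['position'],s['force']-f0)
    if t: return False
    t=movel([*h,.010+DZ],speed=.03,max_force=14);s=sense();print('press',t,'tip',s['position'][2]-DZ,s['force']-f0);pause(.25)
    s=sense();print('hold',s['position'],s['force']-f0,s['grip_width'])
    movel([*h,.085+DZ],speed=.12);s=sense();print(s['clock'],s['grip_width']);return t
E
python3 - <<'E'
from h import *
np.set_printoptions(precision=4,suppress=True)
print(press((.4498,-.0112)))
E
```

```text
above [ 0.4523 -0.0117  0.153 ] [ 0.0025 -0.0005]
entry False [ 0.4503 -0.0113  0.0987] [ 0.6353 -0.0604  0.2028]
press True tip 0.01727517323442687 [-1.3407  0.8417  8.2155]
hold [ 0.4509 -0.0114  0.0837] [-0.7831  1.6828  8.0343] 0.023270640411311903
24.6083 0.02333210443800658
True
```

Run:
```python
from h import *
np.set_printoptions(precision=4,suppress=True)
if press((.4660,.1560)): print(press((.6242,.0559)))
```

```text
above [0.4659 0.1548 0.151 ] [-0.0001 -0.0012]
entry False [0.4664 0.1561 0.0987] [-0.2509 -0.9171 -0.798 ]
press True tip 0.017277401663066808 [-1.0032 -0.9597  7.7133]
hold [0.467  0.1562 0.0837] [-0.8344 -0.8564  7.5783] 0.023393984299600764
27.8167 0.02390204981336618
above [0.6226 0.0574 0.1512] [-0.0016  0.0015]
entry False [0.6246 0.0558 0.0986] [ 0.8082 -0.0546  0.6161]
press True tip 0.017363202406235276 [-1.4583 -0.0091  7.8992]
hold [0.6252 0.0559 0.0838] [-1.3071  0.1083  6.4631] 0.023432033233849313
31.1 0.023517931054992353
True
```

Run:
```python
from h import *
np.set_printoptions(precision=4,suppress=True)
h=(.4536,-.2002);o=down(YAW)
movel([.6242,.0559,.13+DZ],speed=.15)
reach([*h,.12+DZ],o);movel([*h,.085+DZ],speed=.1);pause(.2);f0=sense()['force'];print(sense()['position'])
t=movel([*h,.058+DZ],speed=.05,max_force=5);s=sense();print(t,s['position'],s['force']-f0)
if not t:
    t=movel([*h,.007+DZ],speed=.06,max_force=6);s=sense();print(t,'tip',s['position'][2]-DZ,s['force']-f0,s['clock'])
```

```text
[ 0.4543 -0.2005  0.1523]
False [ 0.4536 -0.2002  0.1243] [ 0.2363 -0.4738 -0.9672]
True tip 0.010408402552501195 [ 1.1345 -0.402   5.7373] 34.8583
```

Seated on the collar at about 10 mm tip height. Release, back off, and look.

Run:
```python
from h import *
np.set_printoptions(precision=4,suppress=True)
command_gripper(.085);p=sense()['position'];movel(p+[0,0,.13],speed=.15)
reach([.454,-.28,.25],down(YAW));c=shot('wrist');P=cloud(c);z=P[...,2]
near=np.hypot(P[...,0]-.4545,P[...,1]+.2)<.06
for lo,hi in((.06,.0735),(.14,.16)):
    q=P[near&(z>lo)&(z<hi)];print(lo,np.median(q[:,2]),cv2.minAreaRect((q[:,:2]*1000).astype(np.float32)))
s=shot('scene');t=shot('side')
for n,c2,b in(('scene',s,[(425,210),(143,205),(357,280)]),('side',t,[(172,160),(404,300),(272,165)])):
    P=cloud(c2)
    for nm,(u,v) in zip(('bottle','jar','bowl'),b):
        Q=P[v-40:v+40,u-40:u+40].reshape(-1,3);Q=Q[Q[:,2]>.02];Q=Q[np.hypot(*(Q-P[v,u])[:,:2].T)<.08];print(n,nm,Q[:,:2].min(0),Q[:,:2].max(0))
    if n=='scene' or 1:
        q=P[(np.hypot(P[...,0]-.64,P[...,1]-.04)<.07)&(P[...,2]>.065)&(P[...,2]<.078)];k=q.mean(0)-[.6242,.0559,0];print(n,'knob',k,np.hypot(*k[:2]))
cv2.imwrite('pics/l.png',np.hstack([cv2.resize(x['image'],(400,300),interpolation=cv2.INTER_AREA) for x in(s,t)]));print(sense()['clock'])
```

```text
0.06 0.07075546175185332 ((453.55438232421875, -200.36805725097656), (56.38038635253906, 56.745079040527344), 54.05845260620117)
0.14 0.1504109645353285 ((452.62518310546875, -199.17535400390625), (23.988792419433594, 23.60336685180664), 83.64691162109375)
scene bottle [0.3919 0.3345] [0.4422 0.3974]
scene jar [ 0.6002 -0.2972] [ 0.6668 -0.2288]
scene bowl [0.5788 0.2042] [0.6883 0.3123]
scene knob [ 0.0311 -0.0253  0.0721] 0.04010027673551654
side bottle [0.3733 0.3251] [0.4363 0.3743]
side jar [ 0.5912 -0.3088] [ 0.6602 -0.2407]
side bowl [0.578 0.201] [0.6889 0.3076]
side knob [nan nan nan] nan
37.1083<stdin>:14: RuntimeWarning: Mean of empty slice.
  ret = um.true_divide(
```

View pics/l.png

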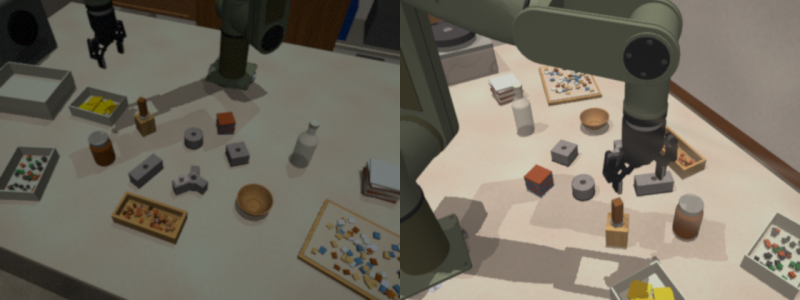

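The rod stands upright in the stand with its top at z 0.150, the same as at the start. The bystanders have not moved, and the shutter knob is 40 mm from the hole.

```bash
python3 -c "
from plant import *
job_done()"
```

```text
the job is handed in; nothing more can be done
```

I slid the shutter open, pressed the round, square and three-armed keys in that order, put the rod back in its stand and handed the job in. The robot clock read about 37 s of the 64 s allowed.

**Checks that passed:**
- **Keys:** each press ended against a hard stop with the rod tip at about 17.3 mm and about 6.5–8 N held. Fully in is 17 mm and 5 N. There were no slips, and the oblong pod was never approached.
- **Rod:** it is upright and fully down. Its top is at 150 mm, as at the start, within 2 mm of the stand's axis.
- **Bystanders:** the bottle, jar and bowl measure within about 2 mm of where they began.

**Checks that failed or disagreed:**
- **First shutter push:** it passed over the knob, because the fingertips really end about 23 mm short of the reported tool point. I confirmed that with a light touch on the bench, corrected for it, and the second push ran to the stop. The wrist camera put the same offset at 27 mm; I used the touch value.
- **Shutter opening:** right after the push the wrist camera read 36 mm. The last scene view read 40.1 mm, which agrees with the hard stop. The side view could not see the knob at the end.
- **Round pod hole:** the views differed by up to 3 mm, so I used the view from directly above.

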